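# Load the sensor demo: roll the test roller under the clear hood and bar the mouth

### The arm

A 7-joint arm with a two-finger parallel gripper is mounted at the origin on the work surface. World frame = base frame: x ahead of the robot, y to its left, z up, the work surface at z = 0. Lengths are in m, angles in degrees, forces in N, time in s.
With the tool pointing down it reaches from about 0.425 to 0.875 m from the base axis. Payload 4.7 kg.
Tool frame: the origin (TCP) lies at the very end of the fingers, on their centre line; the grasp point (between the pads) lies 19 mm behind it; z points along the fingers, y is the line along which they close (so a half turn about z gives the same grasp; the last joint's range is limited). The gripper opens to 87 mm and grips with 3 to 60 N. Pads are 19 mm wide; open, the fingers measure 117 mm over their backs; the gripper's body (75 mm by 190 mm) begins 51 mm behind the grasp point.
Start: joints at [-74.651, 18.392, -4.016, 83.108, 1.295, 78.541, -3.26], TCP at [0.163, 0.629, 0.223] pointing down, gripper open.
Joint ranges: [-163.93, 163.93], [-17.29, 119.83], [-79.2, 71.16], [3.27, 140.29], [-89.18, 269.18], [5.43, 117.66], [-154.24, 154.24]. Speed limits (degrees/s): [147.25, 147.25, 180, 180, 180, 180, 180].

### API

Orientations are given as [roll, pitch, yaw] about the fixed x, y, z axes, in that order (R = Rz(yaw) Ry(pitch) Rx(roll)).
In Python, from cell import telemetry, cams, env gives the robot as it stands.
- The arm moves only by the tool arm_command, never from a script. Its argument "series" is text: rows parted by semicolons, each of 5 numbers parted by spaces: the shift along the tool's x, y, z in mm, then the turn about the tool's z in rad, then the closure in counts, from 0 (fully open) to 255 (shut). A call has 1 to 20 rows; each row shifts and turns the commanded pose from where the row before left it, along the tool's axes as they then stand; what a row does not reach is not made up. A row lasts 1/12 s, in which the tool goes at most 41.7 mm and 7.16 degrees, less where a joint would pass 70% of its speed; a pose out of reach is approached as far as the arm can. A call is refused whole if a number of a shift passes 41.7 or a number of a turn 0.125, either way. A call with a gripper value outside its range is refused whole. The fingers move at their own pace and stop on an object; "squeeze" is the grip in N (left out, the last holds). Time passes only in rows, so rows that do not move let the fingers close. It gives the time, the measured TCP pose, the force, the opening and the grip force at its end, in the units of the state.
- telemetry.get_obs(): the state, without advancing time (a new reading comes with each control period).
- cams.read_camera(name): name is "side" or "top" or "wrist"; returns the picture (420x560x3 uint8, blue, green, red); there is no depth.
- cams.calibration(name): a dict with "K" (3x3 intrinsics, pixels), "origin" and "rotation" of the camera in the world; the wrist camera has in their place "hand_eye" (4x4, takes a point from camera to tool coordinates, whose origin is the TCP and whose axes are the flange's). Camera axes: x right, y down, z forward; pixel columns grow to the right and rows downward; lengths in m; the calibration is good to about 2 mm. A picture is of the moment at which its call begins: read the wrist's pose just before it. calibration takes no time and is no camera call.
- env.sign_off(): hands the job in; it is judged then, once.
The state is a dict: "time_s": time; "qpos": joint angles; "joint_velocities": joint speeds; "effort": joint torques, N m; "tool_pos": TCP position; "tool_rot": TCP orientation; "force": force on the tool from outside, world axes, zero at the start; "wrist_torque": the same for the moment, N m; "grip_width": finger opening in m; "grasp_force": force on a finger pad.
Only numpy, scipy, OpenCV 4.12 (cv2) and the standard library are available. Lean on these libraries where they do the work, as an engineer would, in place of code of your own. Each camera call takes 0.05 s, during which the arm holds its last target. There are 200 camera calls.

### The job

Pick up the paddle that stands on the rubber mat and with it gently push the grey roller along its track, up the little ramp and over the crest, until it sits fully home against the end stop under the clear hood; the robot itself must not touch the roller, nor let it run faster than about 20 cm/s. Then swing the dark guard bar fully across the hood's mouth, so that its end lies over its rest on the other side of the track. Leave the paddle standing upright, entirely on its mat, and do not shift or tip the other things on the table.

Things in the scene. Friction and masses are not known exactly. Their poses are not given: they have to be found in the camera images.
- track: Straight aluminium channel, fixed, 108 mm wide. Origin on the table under the middle of the hood's mouth; +x: rolling direction, y across, z up. Level floor at z = 8 mm from x = -249 mm to 0, ramp and end stop beyond; guides 96 mm apart inside, tops at z = 28 mm; low stop (z = 14 mm) at the open end, x = -275 to -249 mm.
- mouth (a point): Middle of the clear hood's front roof edge, at track x = 0, z = 78 mm (roof underside; top 83 mm). The hood covers x = 0 to 110 mm, its side walls stand outside y = +-54 mm, a sensor stub on top reaches z = 105 mm. Open only at this mouth: a paddle must lean, foot forward, to reach far enough under it.
- crest (a point): Top of the ramp, at track x = 52 mm, z = 16 mm. The floor rises evenly to it from z = 8 mm at the mouth (x = 0), then falls gently, 5 mm in 43 mm, to the end stop. Left alone short of the crest, the roller runs back, faster than allowed; past it, it runs down to the stop by itself.
- stop (a point): Middle of the end stop's face, at track x = 95 mm, z = 43 mm, under the hood.
- roller: Grey plastic roller with two dark bands, 54 mm diameter, 90 mm long, about 0.3 kg, lying across the track and free to roll. Origin at its centre; y is its own axis (x and z turn as it rolls). Home means its centre 68 mm (+-8) past the hood's mouth along the track's x, touching the end stop.
- paddle: Push paddle, 160 mm tall, about 0.22 kg, standing on its foot on the mat. Foot: black block 30 mm (x) by 70 mm (y) by 30 mm high; handle: aluminium bar 20 mm square in plan, in the foot's middle, from 30 to 160 mm height. Origin: centre of the foot's underside; z runs up the handle. Same both ways round.
- mat: Black rubber mat, 120 by 120 mm, 3 mm thick, fixed; lies on either the left or the right of the table. Origin: centre of its underside. A drinks can (62 mm diameter, 115 mm tall) stands on the table about 105 mm from the mat's centre, on the robot's side.
- guard (a joint): Turning angle of the guard bar about its upright pivot, in rad. 0: the bar points straight back along the track (track -x), beside it; negative: swung outwards, away from the track (starts there); grows as the bar turns over the track, 1.57 (its stop): fully across the track, its end over the rest. Stiff hinge (about 0.05 N m), stays where left.
- knob (a point): Grip point on the guard bar's upright black round knob: on the knob's axis, 78 mm above the table, 85 mm from the pivot. Knob 18 mm diameter, from z = 50 mm (bar's top) to z = 98 mm. The bar: dark steel, 20 mm wide, z = 38 to 50 mm, reaching 124 mm from the pivot.
- pivot (a point): Pivot axis of the guard bar, at track x = -40 mm, y = -66 mm, 44 mm above the table.
Mind the look-alikes: they are no part of the job. Leave any pink look-alike of the roller alone.

How it is judged:
By the outcome, as a careful person would: the job done as asked, in the order asked, and still so for the second after the job is handed in, with the robot touching nothing.
It also fails if it takes over 70 s, if anything falls off the work surface, if the arm or the gripper's body presses on something with over 40 N, if the wrist force passes 120 N, or if a joint passes its speed limit or range.

## Working session

There is one attempt and no reset: what is moved stays moved. The work goes in short steps, Python scripts to look and compute and a tool call to move; the robot and the scene stay as the last step left them, time stands still between calls to the robot, and variables do not carry over. Pictures are saved under pics/ and viewed, at most 10 in all, crops included, and the job is handed in when it is done.

Besides the shell and the picture viewer there is one more tool, called after ">>>" in YAML: its name, and indented under it one key for each argument. arm_command: Moves the arm, as the interface text tells. Its arguments: {"type":"object","properties":{"series":{"type":"string"},"squeeze":{"type":"number"}},"required":["series"]}

```bash
mkdir -p pics; ls; python3 - <<'E'
from cell import telemetry, cams, env
import cv2
s=telemetry.get_obs();print(s)
for n in("top","side"):
    cv2.imwrite(f"pics/{n}0.png",cams.read_camera(n))
for n in("top","side","wrist"): print(n,cams.calibration(n))
E
```

```text
pics
{'time_s': 0.0, 'qpos': array([-74.65347161,  18.43881271,  -4.0163453 ,  83.17432384,
         1.29426532,  78.54309368,  -3.26108286]), 'joint_velocities': array([ 0.11534999, -0.07710999,  0.01810644, -0.03781842, -0.03242082,
        0.06933787,  0.01318317]), 'effort': array([ 1.72590699e-04, -4.91308558e+01, -4.03710930e-01, -3.12516010e+01,
       -6.39278744e-02,  4.38902120e-02,  1.85984309e-04]), 'tool_pos': array([0.16306685, 0.62862947, 0.22146951]), 'tool_rot': array([-1.79888979e+02,  4.89381993e-03,  1.65462756e+02]), 'force': array([-0.59851872, -0.20468179,  0.07665058]), 'wrist_torque': array([ 0.05138856, -0.04352553,  0.06308712]), 'grasp_force': 0.0, 'grip_width': 0.08725593087537045}
top {'K': array([[410.3425279 ,   0.        , 284.59337699],
       [  0.        , 410.3425279 , 209.87762538],
       [  0.        ,   0.        ,   1.        ]]), 'origin': array([0.33392902, 0.01123599, 1.09851834]), 'rotation': array([-173.40401885,   -1.50170799,  -91.29147605])}
side {'K': array([[468.22468806,   0.        , 275.73190321],
       [  0.        , 468.22468806, 200.1025716 ],
       [  0.        ,   0.        ,   1.        ]]), 'origin': array([0.37950011, 0.69907557, 0.90961966]), 'rotation': array([-138.40735585,   -0.76337222, -171.01135443])}
wrist {'K': array([[324.30307422,   0.        , 280.78869925],
       [  0.        , 324.30307422, 206.90766555],
       [  0.        ,   0.        ,   1.        ]]), 'hand_eye': array([[-1.14823295e-03, -9.62406863e-01, -2.71609482e-01,
         7.61836420e-02],
       [ 9.99999336e-01, -1.07798064e-03, -4.07851072e-04,
         2.07429537e-03],
       [ 9.97289071e-05, -2.71609770e-01,  9.62407462e-01,
        -1.63264875e-01],
       [ 0.00000000e+00,  0.00000000e+00,  0.00000000e+00,
         1.00000000e+00]])}
```

View pics/top0.png

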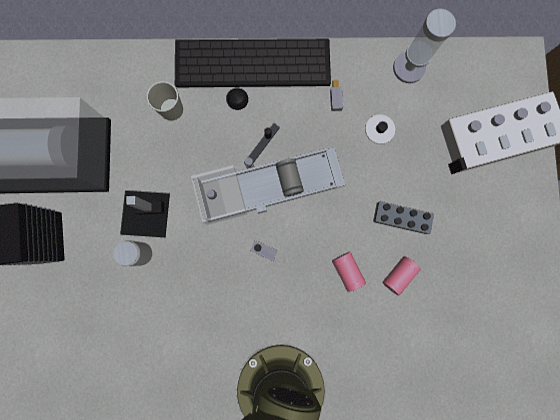

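View pics/side0.png

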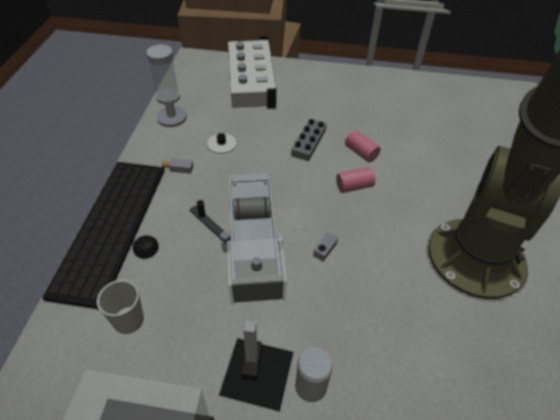

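The top view shows the track with its hood at the left end: the stub is near (211,195), the roller at (290,176) and the pivot at (249,162). The knob is at (268,132), the mat at (145,214), the paddle top at (131,200) and the can at (127,252). Next I'll zoom in for exact pixels.

```bash
python3 - <<'E'
import cv2
im=cv2.imread("pics/top0.png");c=im[115:265,110:350];cv2.imwrite("pics/topz.png",cv2.resize(c,(792,495),interpolation=cv2.INTER_CUBIC))
im=cv2.imread("pics/side0.png");c=im[165:405,180:345];cv2.imwrite("pics/sidez.png",cv2.resize(c,(412,600),interpolation=cv2.INTER_CUBIC))
E
```

```text
(no output)
```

View pics/topz.png

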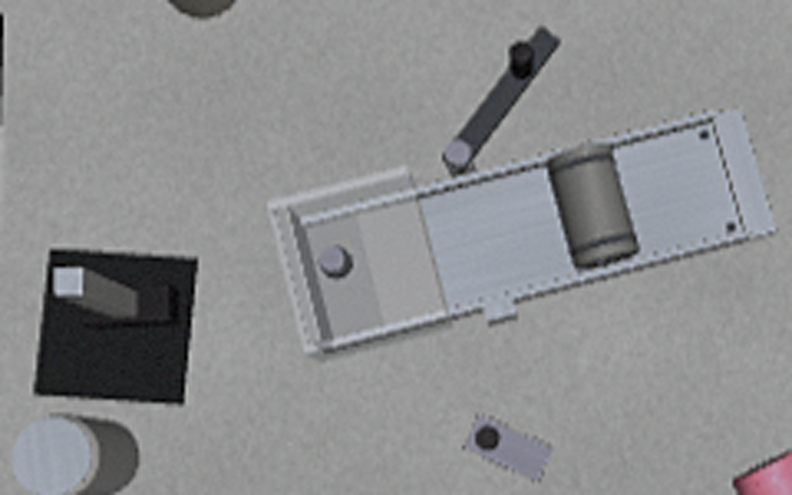

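View pics/sidez.png

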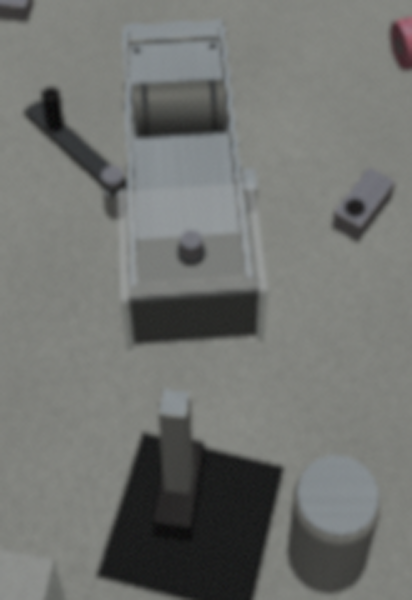

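The zooms show these points, in top-crop pixels:
- **Track open end:** corners at (740,110) and (775,232).
- **Guard:** pivot cap at (458,152), knob top at (520,50).
- **Roller:** centre at (593,205).
- **Mat:** corners at (50,248), (197,259), (184,404) and (35,394).
- **Paddle:** handle top at (69,281). The foot's long side runs roughly along world y.

```bash
cat > h.py <<'E'
import numpy as np
from cell import telemetry, cams
from scipy.spatial.transform import Rotation as R
from scipy.optimize import least_squares
def cam(n,obs=None):
    c=cams.calibration(n)
    if n=="wrist":
        H=c["hand_eye"];Rt=R.from_euler("xyz",obs["tool_rot"],degrees=True).as_matrix()
        return c["K"],obs["tool_pos"]+Rt@H[:3,3],Rt@H[:3,:3]
    return c["K"],c["origin"],R.from_euler("xyz",c["rotation"],degrees=True).as_matrix()
def ray(C,uv,z):
    K,o,M=C; d=M@np.linalg.solve(K,[uv[0],uv[1],1]); return o+d*(z-o[2])/d[2]
def proj(C,p):
    K,o,M=C; q=K@(M.T@(np.asarray(p)-o)); return q[:2]/q[2]
def tw(t,p): # track->world
    c,s=np.cos(t[2]),np.sin(t[2]); return np.array([t[0]+c*p[0]-s*p[1],t[1]+s*p[0]+c*p[1],p[2]])
def wt(t,p):
    c,s=np.cos(t[2]),np.sin(t[2]); d=np.asarray(p)[:2]-t[:2]; return np.array([c*d[0]+s*d[1],-s*d[0]+c*d[1]])
E
python3 - <<'E'
from h import *
T=cam("top");S=cam("side")
tz=lambda u,v:np.array([110+(u+.5)/3.3-.5,115+(v+.5)/3.3-.5]); sz=lambda u,v:np.array([180+(u+.5)/2.497-.5,165+(v+.5)/2.5-.5])
m=1e-3
pts=[(T,tz(740,110),(-275,-54,14)),(T,tz(775,232),(-275,54,14)),(T,tz(458,152),(-40,-66,52)),(S,sz(111,175),(-40,-66,52)),
 (S,sz(123,24),(-275,-54,14)),(S,sz(219,22),(-275,54,14)),(T,tz(721,119),(-249,-48,28)),(T,tz(745,233),(-249,48,28))]
f=lambda t:np.concatenate([proj(C,tw(t,np.array(p)*m))-uv for C,uv,p in pts])
r=least_squares(f,[.5,.1,1.8],x_scale=[.1,.1,.3]);t=r.x;print("track",t,np.degrees(t[2]));print(r.fun.reshape(-1,2).round(1))
np.save("track.npy",t)
print("mouth px",proj(T,tw(t,[0,0,.083])),"top zoom", (proj(T,tw(t,[0,-.054,.083]))-[110,115])*3.3,(proj(T,tw(t,[0,.054,.083]))-[110,115])*3.3)
for C,uv in((T,tz(520,50)),(S,sz(51,93))):
    k=ray(C,uv,.098);kt=wt(t,k);d=kt-[-.04,-.066];print("knob",k,kt,np.hypot(*d),np.degrees(np.arctan2(d[1],-d[0])))
print("roller",wt(t,ray(T,tz(593,205),.04)))
ms=[ray(T,tz(*p),.003) for p in((50,248),(197,259),(184,404),(35,394))]
print("mat",np.mean(ms,0),np.degrees(np.arctan2(*(ms[0]-ms[1])[[1,0]])))
ms=[ray(S,sz(*p),.003) for p in((145,433),(282,466),(250,600),(98,575))];print("matS",np.mean(ms,0))
print("handle",ray(T,tz(69,281),.163),ray(S,sz(176,403),.163))
print("can",ray(T,tz(52,456),.115))
print("foot top corners S",[ray(S,sz(*p),.033) for p in((203,445),(191,502),(155,494))])
E
```

```text
track [0.51293192 0.09627225 1.80086765] 103.1821155205822
[[ 0.5 -1. ]
 [ 0.4 -0. ]
 [-0.1 -0.6]
 [ 0.2  0.9]
 [ 0.8 -0.1]
 [ 2.5 -1. ]
 [-1.8 -0.7]
 [ 0.4 -1. ]]
mouth px [238.36814546 186.08098353] top zoom [406.74957469 166.7994818 ] [440.66703054 303.08578625]
knob [0.65209857 0.02142741 0.098     ] [-0.10460922 -0.11843149] 0.0832070454864616 -39.059920312106996
knob [0.6522321  0.02048176 0.098     ] [-0.1055604  -0.11834584] 0.08389430025720986 -38.605156321814
roller [-0.13338306  0.00050332]
mat [0.45784544 0.3515551  0.003     ] 84.59498579326714
matS [0.45888639 0.3493832  0.003     ]
handle [0.47152993 0.33496313 0.163     ] [0.47134602 0.33609466 0.163     ]
can [0.35235653 0.36106916 0.115     ]
foot top corners S [array([0.45947675, 0.304509  , 0.033     ]), array([0.46042244, 0.35099273, 0.033     ]), array([0.48877049, 0.34932042, 0.033     ])]
```

>>> arm_command:
  series: "-20 -11 0 0 0;-31 -17 0 0 0;-31 -17 0 0 0;-31 -17 0 0 0;-31 -17 0 0 0;-31 -17 0 0 0;-31 -18 0 0 0;-31 -18 0 0 0;-31 -18 0 0 0;-31 -18 0 0 0;-31 -18 0 0 0;-31 -18 0 0 0;-11 -3 0 0 0;0 0 0 0.12 0;0 0 0 0.12 0;0 0 0 0.12 0;0 0 0 0.12 0;0 0 0 0.12 0;0 0 0 0.12 0;0 0 0 0.12 0"

```text
time_s: 1.77
tool_pos: [0.4709, 0.3356, 0.2221]
tool_rot: [-179.9, 0.0, 117.0]
force: [-0.8, -1.0, -0.6]
grip_width: 0.0871
grasp_force: 0.0
```

>>> arm_command:
  series: "0 0 0 0.12 0;0 0 0 0.12 0;0 0 0 0.12 0;0 0 0 0.12 0;0 0 0 0 0;0 0 0 0 0"

```text
time_s: 2.27
tool_pos: [0.471, 0.3356, 0.2222]
tool_rot: [-180.0, 0.0, 90.0]
force: [-0.1, 0.3, 0.6]
grip_width: 0.0874
grasp_force: 0.0
```

```bash
python3 - <<'E'
from h import *
import cv2
o=telemetry.get_obs();im=cams.read_camera("wrist");print(o["time_s"],o["tool_pos"],o["tool_rot"],o["qpos"].round(1))
np.save("o1.npy",np.r_[o["tool_pos"],o["tool_rot"]]);cv2.imwrite("pics/w1.png",im)
C=cam("wrist",o)
print(proj(C,[.4714,.3355,.163]),[proj(C,[.4714+a,.3355+b,.033]).round() for a in(-.015,.015) for b in(-.035,.035)])
E
```

```text
2.2667 [0.47097781 0.33557502 0.22219523] [-1.79969395e+02  2.52185566e-02  9.00440296e+01] [-53.2   9.7  17.1  94.3  -2.9  76.5 -35.6]
[283.2548119  225.59735212] [array([269., 217.]), array([269., 156.]), array([296., 217.]), array([296., 156.])]
```

View pics/w1.png

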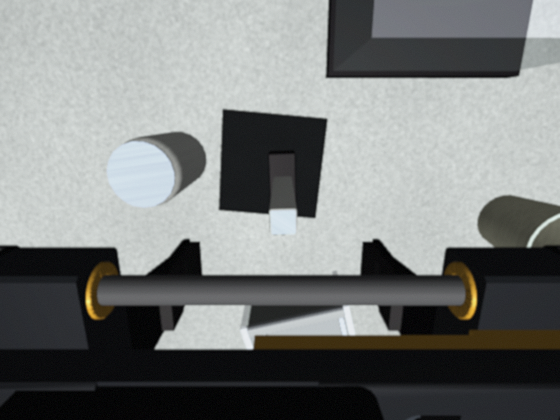

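The wrist view shows the handle top at (283,222), centred, and the foot's long side upright in the picture along world y. The alignment is good. I'll descend, grip lightly and tip the paddle about its rear foot edge to give it a lean.

>>> arm_command:
  series: "0 0 20 0 0;0 0 30 0 0;0 0 30 0 0;0 0 20 0 0;0 0 10 0 0;0 0 0 0 130;0 0 0 0 200;0 0 0 0 220;0 0 0 0 255;0 0 0 0 255;0 0 0 0 255;0 0 0 0 255"
  squeeze: 3

```text
time_s: 3.32
tool_pos: [0.4716, 0.3357, 0.1132]
tool_rot: [180.0, -0.1, 89.8]
force: [0.4, -0.0, 0.2]
grip_width: 0.0484
grasp_force: 0.0
```

>>> arm_command:
  series: "0 0 0 0 255;0 0 0 0 255;0 0 0 0 255;0 0 0 0 255;0 0 0 0 255;0 0 0 0 255;0 0 0 0 255;0 0 0 0 255"

```text
time_s: 3.98
tool_pos: [0.4715, 0.3354, 0.1126]
tool_rot: [180.0, -0.0, 89.8]
force: [0.4, 0.8, 0.3]
grip_width: 0.0201
grasp_force: 3.0
```

Gripped lightly. Now the lean: 34 mm backward.

>>> arm_command:
  series: "-2 0 0 0 255;-3 0 0 0 255;-3 0 0 0 255;-3 0 0 0 255;-3 0 -1 0 255;-3 0 -1 0 255;-3 0 0 0 255;-3 0 0 0 255;-3 0 -1 0 255;-3 0 0 0 255;-3 0 0 0 255;-2 0 0 0 255;0 0 0 0 255"

```text
time_s: 5.07
tool_pos: [0.4713, 0.3007, 0.1155]
tool_rot: [-180.0, 0.0, 89.8]
force: [-0.5, -0.5, -2.6]
grip_width: 0.02
grasp_force: 3.0
```

```bash
python3 - <<'E'
from h import *
import cv2
a=cams.read_camera("side")[270:400,180:345];o=telemetry.get_obs();b=cams.read_camera("wrist")[:,100:460];print(o["force"],o["wrist_torque"],o["tool_pos"],o["grasp_force"])
a=cv2.resize(a,None,fx=2.5,fy=2.5,interpolation=cv2.INTER_CUBIC);c=np.zeros((420,780,3),np.uint8);c[:a.shape[0],:a.shape[1]]=a[:, :420];c[:,420:]=b;cv2.imwrite("pics/l1.png",c)
E
```

```text
[ 0.99602042  0.645062   -1.44001312] [-0.04526845  0.07406445  0.02621382] [0.47129456 0.30116682 0.11558226] 2.999852251396078
```

View pics/l1.png

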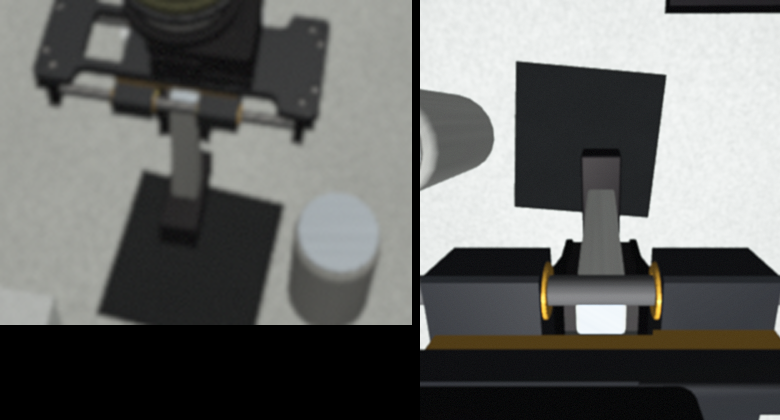

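```bash
python3 - <<'E'
from h import *
o=telemetry.get_obs();C=cam("wrist",o)
for th in(0,5,10,15,20):
    a=np.radians(th);c,s=np.cos(a),np.sin(a);g=o["tool_pos"]+[0,0,.019]
    # lowest heel at z=.003: handle pts rel to grasp; L=grasp height on paddle
    L=(g[2]-.003-.035*s)/c
    P=lambda x,h:[g[0],g[1]+x*c-(h-L)*s,g[2]+x*s+(h-L)*c]
    print(th,round(L,4),"heel y",P(-.035,0)[1].round(4),[proj(C,P(*q)).round(1).tolist() for q in((.035,0),(.035,.03),(.010,.03),(.01,.16))])
E
```

```text
0 0.1316 heel y 0.2664 [[282.2, 166.3], [282.4, 172.2], [282.4, 203.8], [284.0, 289.1]]
5 0.129 heel y 0.2778 [[282.2, 154.0], [282.4, 162.2], [282.4, 194.3], [284.1, 299.7]]
10 0.1274 heel y 0.2891 [[282.2, 141.7], [282.4, 152.3], [282.4, 184.8], [284.2, 309.6]]
15 0.1268 heel y 0.3004 [[282.2, 129.1], [282.4, 142.3], [282.4, 175.0], [284.2, 317.8]]
20 0.1273 heel y 0.312 [[282.2, 115.9], [282.4, 131.8], [282.4, 164.8], [284.2, 323.5]]
```

Comparing the view with projections (nose edge at row 150, handle base at 190), the lean is about 7–8°. I'll grip firmly and carry the paddle over to the track. There I'll add lean by catching the heel on the fixed low stop.

>>> arm_command:
  series: "0 0 0 0 255;0 0 0 0 255;0 0 0 0 255;0 0 -15 0 255;0 0 -30 0 255;0 0 -35 0 255;0 0 -35 0 255;0 0 -25 0 255;0 0 -10 0 255;0 0 0 -0.117 255;0 0 0 -0.117 255;0 0 0 0 255"
  squeeze: 45

```text
time_s: 6.17
tool_pos: [0.4708, 0.3013, 0.2646]
tool_rot: [-179.9, 0.0, 103.4]
force: [-0.3, 0.2, -1.8]
grip_width: 0.0197
grasp_force: 45.0
```

>>> arm_command:
  series: "-14 0 0 0 255;-28 0 0 0 255;-35 -1 0 0 255;-35 -1 0 0 255;-35 -1 0 0 255;-35 -1 0 0 255;-35 -1 0 0 255;-35 -1 0 0 255;-35 0 0 0 255;-35 0 0 0 255;-35 0 0 0 255;-35 0 0 0 255;-28 0 0 0 255;-14 0 0 0 255;0 0 0 0 255;0 0 0 0 255"

```text
time_s: 7.5
tool_pos: [0.5638, -0.1241, 0.2648]
tool_rot: [-179.9, -0.0, 102.9]
force: [0.3, 1.3, -1.9]
grip_width: 0.0193
grasp_force: 45.0
```

```bash
cat > w.py <<'E'
from h import *
o=telemetry.get_obs();t=np.load("track.npy")
print(o["time_s"],"track",wt(t,o["tool_pos"])*1e3,"z",o["tool_pos"][2],"yaw",o["tool_rot"],"F",o["force"],o["grasp_force"],"W",o["grip_width"])
E
python3 w.py; python3 - <<'E'
from h import *
import cv2
cv2.imwrite("pics/w2.png",cams.read_camera("wrist"))
E
```

```text
7.5 track [-226.21070551    0.69803624] z 0.2648040825465868 yaw [-1.79914380e+02 -1.56984198e-02  1.02925335e+02] F [ 0.34617901  1.30834769 -1.85967498] 45.00002922490239 W 0.019322255276784144
```

View pics/w2.png

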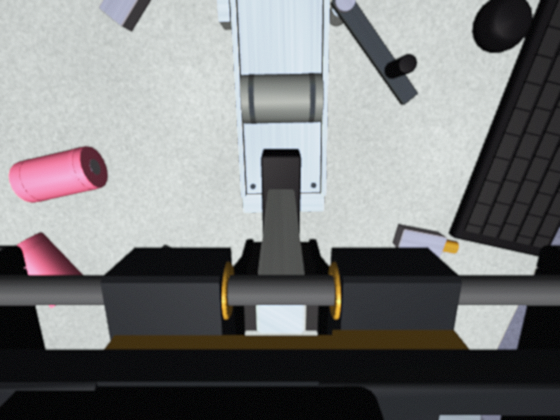

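The view shows the paddle centred on the track (column 281, with the guides at 243 and 320) and the roller ahead at row 98. Descending now.

>>> arm_command:
  series: "0 0 15 0 255;0 0 30 0 255;0 0 35 0 255;0 0 30 0 255;0 0 18 0 255;0 0 7 0 255;0 0 2 0 255;0 0 2 0 255;0 0 0 0 255"

```text
time_s: 8.3
tool_pos: [0.5658, -0.122, 0.1278]
tool_rot: [179.9, 0.0, 103.3]
force: [-0.1, 0.2, -1.8]
grip_width: 0.0199
grasp_force: 45.0
```

```bash
python3 w.py
```

```text
8.3 track [-224.60490252   -1.66290204] z 0.12781096087246474 yaw [1.79871956e+02 2.05871861e-02 1.03271828e+02] F [-0.06157336  0.23719054 -1.82056409] 45.000062878243625 W 0.019919883822965088
```

>>> arm_command:
  series: "0 0 1 0 255;0 0 1 0 255;0 0 1 0 255;0 0 0 0 255"

```text
time_s: 8.63
tool_pos: [0.5649, -0.1224, 0.1238]
tool_rot: [180.0, -0.0, 103.2]
force: [-0.8, 0.5, -1.4]
grip_width: 0.0198
grasp_force: 45.0
```

>>> arm_command:
  series: "0 0 1 0 255;0 0 1 0 255;0 0 0 0 255"

```text
time_s: 8.88
tool_pos: [0.5646, -0.1224, 0.1213]
tool_rot: [-180.0, -0.0, 103.2]
force: [0.3, 0.2, -2.4]
grip_width: 0.0198
grasp_force: 45.0
```

>>> arm_command:
  series: "0 0 0 0 255;0 0 0 0 255;-2 0 0 0 255;-2 0 0 0 255;-2 0 0 0 255;-2 0 0 0 255;-2 0 0 0 255;-2 0 0 0 255;-2 0 0 0 255;0 0 0 0 255"
  squeeze: 4

```text
time_s: 9.72
tool_pos: [0.5681, -0.1366, 0.1216]
tool_rot: [180.0, 0.0, 103.2]
force: [0.2, 0.8, -1.2]
grip_width: 0.02
grasp_force: 4.0
```

>>> arm_command:
  series: "-2 0 0 0 255;-2 0 0 0 255;-2 0 0 0 255;-2 0 0 0 255;-2 0 0 0 255"

```text
time_s: 10.13
tool_pos: [0.5703, -0.146, 0.1216]
tool_rot: [180.0, -0.0, 103.2]
force: [0.3, 2.3, -2.5]
grip_width: 0.0202
grasp_force: 4.0
```

```bash
python3 w.py; python3 - <<'E'
from h import *
import cv2
b=cams.read_camera("wrist")[60:340,180:380];cv2.imwrite("pics/w3.png",cv2.resize(b,None,fx=2.1,fy=2.1,interpolation=cv2.INTER_CUBIC))
o=telemetry.get_obs();C=cam("wrist",o);t=np.load("track.npy")
g=o["tool_pos"]+[0,0,.019];L=.1285;Rt=R.from_euler("xyz",o["tool_rot"],degrees=True).as_matrix();X=Rt[:,0]
for th in(0,5,10,15,20):
    a=np.radians(th);c,s=np.cos(a),np.sin(a)
    P=lambda x,h:g+X*(x*c-(h-L)*s)+np.array([0,0,1])*(x*s+(h-L)*c)
    print(th,P(-.035,0)[2].round(4),[(2.1*(proj(C,P(*q))-[180,60])).round(0).tolist() for q in((.035,0),(.035,.03),(.010,.03),(.01,.16))])
E
```

```text
10.1333 track [-248.96992175   -0.63470644] z 0.12159608751900008 yaw [ 1.79994098e+02 -3.60116921e-03  1.03232865e+02] F [ 0.34938604  2.28483965 -2.46674845] 4.000229398661759 W 0.02017685702350801
0 0.0121 [[213.0, 225.0], [214.0, 238.0], [214.0, 305.0], [216.0, 491.0]]
5 0.0096 [[213.0, 198.0], [214.0, 215.0], [214.0, 283.0], [216.0, 506.0]]
10 0.008 [[213.0, 171.0], [214.0, 193.0], [214.0, 261.0], [216.0, 521.0]]
15 0.0074 [[213.0, 144.0], [214.0, 172.0], [214.0, 240.0], [216.0, 535.0]]
20 0.0079 [[213.0, 117.0], [214.0, 150.0], [214.0, 219.0], [216.0, 549.0]]
```

View pics/w3.png

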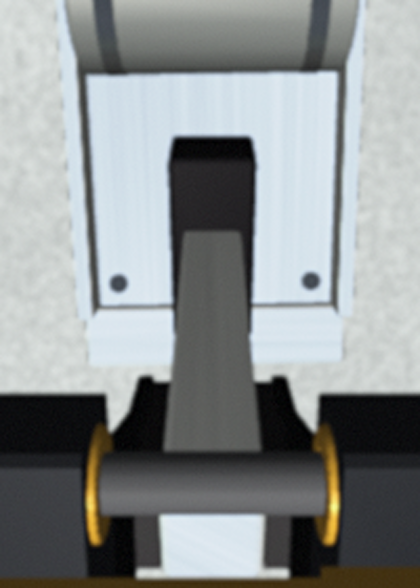

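The lean is now about 16° (nose edge at row 138, handle base at 232), and the roller is clear ahead. I'll firm the grip, lift off the floor slightly and push.

>>> arm_command:
  series: "0 0 0 0 255;0 0 0 0 255;0 0 0 0 255;0 0 -2 0 255;0 0 -2.5 0 255;0 0 0 0 255;2 0 0 0 255;3 0 0 0 255;3 0 0 0 255;3 0 0 0 255;3 0 0 0 255;3 0 0 0 255;3 0 0 0 255;3 0 0 0 255;3 0 0 0 255"
  squeeze: 45

```text
time_s: 11.43
tool_pos: [0.5643, -0.1202, 0.1261]
tool_rot: [180.0, -0.0, 103.2]
force: [-0.9, 0.5, -2.3]
grip_width: 0.0194
grasp_force: 45.0
```

```bash
python3 w.py
```

```text
11.4333 track [-222.44367709   -0.61485612] z 0.12610648674463568 yaw [ 1.79993008e+02 -1.93483388e-03  1.03238013e+02] F [-0.92281869  0.48818722 -2.30544621] 44.999597375281155 W 0.019416171988177838
```

>>> arm_command:
  series: "3 0 0 0 255;4 0 0 0 255;5 0 0 0 255;6 0 0 0 255;6 0 0 0 255;6 0 0 0 255;6 0 0 0 255;6 0 0 0 255;6 0 0 0 255;6 0 0 0 255;6 0 0 0 255;6 0 0 0 255;6 0 0 0 255;6 0 0 0 255;6 0 0 0 255;6 0 0 0 255;6 0 0 0 255;6 0 0 0 255"

```text
time_s: 12.93
tool_pos: [0.5408, -0.0206, 0.1261]
tool_rot: [180.0, -0.0, 103.2]
force: [0.3, -0.3, -2.2]
grip_width: 0.0197
grasp_force: 45.0
```

```bash
python3 w.py
```

```text
12.9333 track [-120.16404956   -0.51127218] z 0.12606101020199123 yaw [ 1.79995703e+02 -2.70375783e-03  1.03232783e+02] F [ 0.25088263 -0.29179495 -2.23830053] 44.99934907536954 W 0.019744745638396375
```

>>> arm_command:
  series: "6 0 0 0 255;6 0 0 0 255;6 0 0 0 255;6 0 0 0 255;6 0 0 0 255;6 0 0 0 255;6 0 0 0 255;6 0 0 0 255;6 0 0 0 255;5 0 0 0 255;5 0 0 0 255;4 0 0 0 255;4 0 0 0 255;4 0 0 0 255;3 0 0 0 255;2 0 0 0 255;0 0 0 0 255"

```text
time_s: 14.35
tool_pos: [0.5222, 0.0586, 0.126]
tool_rot: [-180.0, -0.0, 103.3]
force: [0.4, 1.3, -1.7]
grip_width: 0.0195
grasp_force: 45.0
```

```bash
python3 w.py; python3 - <<'E'
from h import *
import cv2
a=cams.read_camera("top")[115:265,150:310];b=cams.read_camera("side")[200:300,190:310]
c=np.zeros((450,790,3),np.uint8);c[:375,:400]=cv2.resize(a,(400,375),interpolation=cv2.INTER_CUBIC);c[:325,400:]=cv2.resize(b,(390,325),interpolation=cv2.INTER_CUBIC);cv2.imwrite("pics/p1.png",c)
t=np.load("track.npy")
for n,off,f in(("top",(150,115),2.5),("side",(190,200),3.25)):
    print([((proj(cam(n),tw(t,[x,y,.041]))-off)*f+([0,0] if n=="top" else [400,0])).round() for x in(.025,.068) for y in(-.045,.045)])
E
```

```text
14.35 track [-38.83470374  -0.41824596] z 0.1260040826611358 yaw [-1.79993575e+02 -3.95414663e-02  1.03284068e+02] F [ 0.3647959   1.26064908 -1.74768866] 44.99982981942594 W 0.019469658233751706
[array([191., 149.]), array([211., 232.]), array([151., 159.]), array([171., 242.])]
[array([544., 200.]), array([675., 193.]), array([544., 254.]), array([680., 246.])]
```

View pics/p1.png

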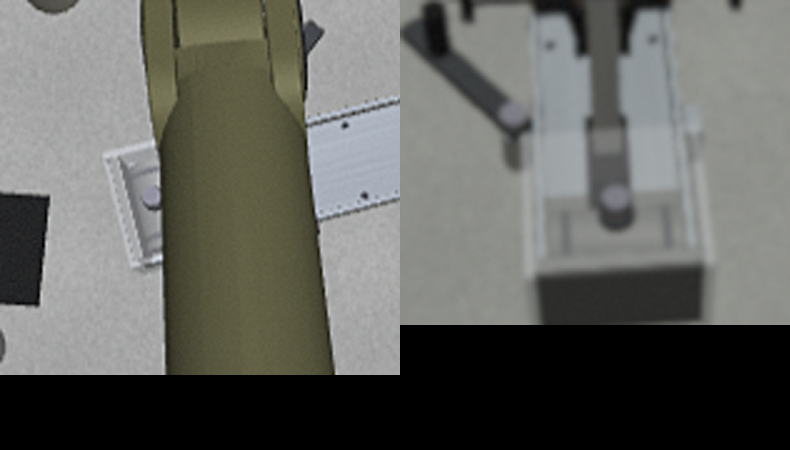

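>>> arm_command:
  series: "2 0 0 0 255;2 0 0 0 255;1 0 0 0 255;0 0 0 0 255;0 0 0 0 255;0 0 0 0 255"

```text
time_s: 14.95
tool_pos: [0.5213, 0.0625, 0.1261]
tool_rot: [180.0, 0.0, 103.2]
force: [-0.3, 0.1, -2.6]
grip_width: 0.0199
grasp_force: 45.0
```

```bash
python3 w.py; python3 - <<'E'
from h import *
import cv2
im=cv2.cvtColor(cams.read_camera("side"),cv2.COLOR_BGR2GRAY).astype(np.float32);im0=cv2.cvtColor(cv2.imread("pics/side0.png"),cv2.COLOR_BGR2GRAY).astype(np.float32)
t=np.load("track.npy");C=cam("side")
# y profiles of new vs old along track x at roller top height
for y in(-.033,-.024,.024,.033):
    xs=np.arange(0,.112,.008);u=np.array([proj(C,tw(t,[x,y,.05])) for x in xs],np.float32)
    for I in(im0,im): print(y,cv2.remap(I,u[:,:1],u[:,1:],1).ravel().round().astype(int))
# expected image rows of silhouette for centre positions
M=C[2];o=C[1]
for xc in(.056,.060,.068):
    zc=.040 if xc>.06 else .0425
    rows=[proj(C,tw(t,[xc+.027*np.cos(a),0.03,zc+.027*np.sin(a)]))[1] for a in np.linspace(0,6.28,60)]
    print(xc,min(rows),max(rows))
u0=proj(C,tw(t,[.068,.024,.04]))[0];print([int(v) for v in im[235:295,int(u0)]],[int(v) for v in im0[235:295,int(u0)]])
E
```

```text
14.95 track [-34.82981015  -0.42504348] z 0.12607485170952792 yaw [1.79995537e+02 1.32717470e-03 1.03231991e+02] F [-0.30482661  0.05848033 -2.61514215] 44.999799714423716 W 0.019889368183043883
-0.033 [148 148 148 146 124 122 122 123 122 125 127  84  42  40]
-0.033 [164 163 163 160 137 124 117 119 118 119 139  93  45  46]
-0.024 [151 150 150 148 124 122 122 123 123 126 128  83  42  41]
-0.024 [166 166 166 162 137 130 134 139 137 131 140  91  46  45]
0.024 [150 151 151 148 123 122 123 122 122 126 126  77  40  41]
0.024 [165 165 166 163 136 129 133 140 142 133 138  85  45  45]
0.033 [149 150 151 147 123 123 122 122 122 127 127  73  40  41]
0.033 [166 165 165 162 136 123 121 126 128 126 139  82  45  44]
0.056 258.576393096665 283.5707833012146
0.06 260.09445979240184 285.1671251788534
0.068 263.8007754753366 288.9903498259564
[151, 152, 153, 157, 161, 164, 166, 166, 166, 166, 166, 166, 166, 166, 167, 166, 167, 167, 166, 166, 168, 166, 164, 154, 141, 137, 134, 133, 129, 129, 130, 132, 134, 136, 139, 142, 143, 142, 141, 137, 134, 132, 135, 138, 139, 131, 114, 89, 64, 50, 46, 44, 44, 45, 44, 45, 45, 45, 45, 46] [138, 139, 140, 142, 145, 149, 151, 150, 150, 151, 151, 150, 151, 150, 151, 152, 152, 151, 152, 152, 152, 152, 149, 139, 128, 123, 122, 122, 122, 121, 123, 123, 123, 122, 122, 122, 122, 123, 122, 123, 124, 126, 126, 127, 126, 119, 104, 81, 59, 44, 41, 40, 41, 41, 39, 42, 40, 42, 41, 41]
```

The roller's rear silhouette is near row 263, matching a centre of about +68 mm, and there is no contact force, so it is home. I'll withdraw, lift and return to the mat.

>>> arm_command:
  series: "-8 0 0 0 255;-15 0 0 0 255;-20 0 0 0 255;-20 0 0 0 255;-12 0 0 0 255;0 0 -15 0 255;0 0 -30 0 255;0 0 -35 0 255;0 0 -30 0 255;0 0 -20 0 255;0 0 -10 0 255;15 0 0 0 255;30 0 0 0 255;35 0 0 0 255;35 0 0 0 255;35 0 0 0 255;35 0 0 0 255;35 0 0 0 255;35 0 0 0 255;35 0 0 0 255"

```text
time_s: 16.67
tool_pos: [0.4713, 0.2726, 0.265]
tool_rot: [-179.9, 0.0, 103.2]
force: [1.2, 0.0, -1.7]
grip_width: 0.02
grasp_force: 45.0
```

>>> arm_command:
  series: "24 0 0 0 255;10 0 0 0 255;0 0 0 0.115 255;0 0 0 0.115 255;0 0 0 0 255;0 0 0 0 255"

```text
time_s: 17.17
tool_pos: [0.4646, 0.3035, 0.2654]
tool_rot: [-180.0, 0.1, 90.2]
force: [-0.3, -0.1, -2.5]
grip_width: 0.0194
grasp_force: 45.0
```

>>> arm_command:
  series: "4 0 15 0 255;4 0 30 0 255;0 0 35 0 255;0 0 30 0 255;0 0 20 0 255;0 0 10 0 255;0 0 4 0 255;0 0 1 0 255;0 0 1 0 255;0 0 1 0 255;0 0 0 0 255"

```text
time_s: 18.08
tool_pos: [0.465, 0.3134, 0.1204]
tool_rot: [179.9, -0.1, 90.1]
force: [-0.8, 0.1, -2.4]
grip_width: 0.0198
grasp_force: 45.0
```

>>> arm_command:
  series: "0 0 1 0 255;0 0 1 0 255;0 0 1 0 255;0 0 1 0 255;0 0 0 0 255;0 0 0 0 255"

```text
time_s: 18.58
tool_pos: [0.4645, 0.3132, 0.1159]
tool_rot: [180.0, -0.0, 90.1]
force: [-1.1, -0.7, 6.0]
grip_width: 0.0198
grasp_force: 45.0
```

>>> arm_command:
  series: "0 0 0 0 255;0 0 0 0 255;0 0 0 0 255;2 0 0 0 255;3 0 0 0 255;3 0 0 0 255;3 0 0 0 255;3 0 1 0 255;3 0 0 0 255;3 0 1 0 255;3 0 0 0 255;3 0 1 0 255;3 0 1 0 255;3 0 0 0 255;0 0 0 0 255"
  squeeze: 3

```text
time_s: 19.83
tool_pos: [0.4638, 0.3455, 0.1106]
tool_rot: [-180.0, 0.0, 90.1]
force: [-0.1, 0.0, -2.4]
grip_width: 0.0197
grasp_force: 3.0
```

```bash
python3 w.py; python3 - <<'E'
from h import *
import cv2
o=telemetry.get_obs();C=cam("wrist",o);im=cv2.cvtColor(cams.read_camera("wrist"),cv2.COLOR_BGR2GRAY)
g=o["tool_pos"]+[0,0,.019];L=.1285
for th in(0,4,8,12):
    a=np.radians(th);c,s=np.cos(a),np.sin(a)
    P=lambda x,h:g+[0,x*c-(h-L)*s,x*s+(h-L)*c]
    print(th,P(-.035,0)[2].round(4),[proj(C,P(*q))[1].round(0) for q in((.035,0),(.035,.03),(.010,.03),(.01,.16))])
print([int(v) for v in im[130:330,283]])
E
```

```text
19.8333 track [253.85737153  -8.95575343] z 0.11058648426832292 yaw [-1.79969327e+02  1.60199485e-02  9.01046845e+01] F [-0.11987558  0.03241286 -2.43600417] 3.0003470825613476 W 0.01973674064217286
0 0.0011 [np.float64(167.0), np.float64(173.0), np.float64(205.0), np.float64(293.0)]
4 -0.001 [np.float64(157.0), np.float64(164.0), np.float64(196.0), np.float64(299.0)]
8 -0.0025 [np.float64(146.0), np.float64(156.0), np.float64(188.0), np.float64(305.0)]
12 -0.0034 [np.float64(136.0), np.float64(148.0), np.float64(180.0), np.float64(310.0)]
[35, 37, 37, 36, 34, 36, 36, 36, 36, 35, 36, 34, 37, 37, 35, 38, 36, 36, 38, 36, 37, 36, 36, 36, 34, 37, 36, 38, 37, 34, 24, 12, 10, 9, 11, 19, 36, 57, 69, 74, 77, 76, 74, 74, 74, 75, 75, 73, 74, 73, 74, 74, 74, 72, 75, 75, 71, 73, 73, 71, 71, 72, 72, 71, 71, 72, 69, 74, 78, 88, 96, 95, 94, 94, 94, 93, 96, 95, 94, 98, 97, 97, 98, 96, 96, 97, 97, 97, 97, 94, 97, 96, 97, 94, 98, 97, 96, 96, 97, 96, 97, 96, 99, 96, 95, 97, 96, 96, 98, 97, 96, 95, 96, 96, 96, 98, 97, 96, 97, 98, 96, 96, 98, 97, 96, 97, 96, 96, 97, 98, 97, 96, 96, 97, 96, 98, 96, 96, 98, 96, 97, 97, 97, 95, 77, 53, 39, 37, 43, 50, 58, 65, 72, 75, 83, 88, 95, 103, 109, 109, 113, 118, 122, 126, 133, 135, 139, 140, 135, 137, 134, 133, 128, 120, 162, 231, 247, 248, 248, 248, 248, 248, 247, 247, 246, 247, 247, 247, 247, 247, 246, 246, 247, 246, 246, 244, 243, 242, 238, 236]
```

About 3° of lean remains and the foot is well on the mat. Press down a little, then release.

>>> arm_command:
  series: "2 0 1 0 255;2 0 1 0 255;2 0 1 0 255;1 0 1 0 255;0 0 0 0 255;0 0 0 0 200;0 0 0 0 150;0 0 0 0 100;0 0 0 0 50;0 0 0 0 0;0 0 0 0 0;0 0 0 0 0;0 0 0 0 0"

```text
time_s: 20.97
tool_pos: [0.4642, 0.3519, 0.107]
tool_rot: [180.0, -0.0, 90.1]
force: [0.0, 1.0, -0.3]
grip_width: 0.0591
grasp_force: 0.0
```

```bash
python3 w.py; python3 - <<'E'
from h import *
import cv2
o=telemetry.get_obs();C=cam("wrist",o);im=cv2.cvtColor(cams.read_camera("wrist"),cv2.COLOR_BGR2GRAY)
for y in(.345,.352,.36): print(y,[proj(C,[o["tool_pos"][0],y+a,.003+h])[1].round(0) for a,h in((.035,0),(.035,.03),(.01,.03),(.01,.16),(-.01,.16))])
c=im[:,283].astype(int);print([(i,c[i+2]-c[i-2]) for i in range(100,340) if abs(c[i+2]-c[i-2])>12])
E
```

```text
20.9667 track [259.98561214 -10.88935121] z 0.107017659589876 yaw [ 1.79996116e+02 -1.12818902e-03  9.00540906e+01] F [ 0.04002123  0.97236792 -0.3065659 ] 0.0 W 0.059078680114840465
0.345 [np.float64(176.0), np.float64(183.0), np.float64(215.0), np.float64(317.0), np.float64(361.0)]
0.352 [np.float64(168.0), np.float64(174.0), np.float64(207.0), np.float64(301.0), np.float64(346.0)]
0.36 [np.float64(158.0), np.float64(163.0), np.float64(196.0), np.float64(281.0), np.float64(328.0)]
[(131, np.int64(-14)), (132, np.int64(-78)), (133, np.int64(-159)), (134, np.int64(-201)), (135, np.int64(-186)), (136, np.int64(-122)), (137, np.int64(-41)), (168, np.int64(-24)), (169, np.int64(-24)), (170, np.int64(-24)), (171, np.int64(-16)), (174, np.int64(31)), (175, np.int64(48)), (176, np.int64(61)), (177, np.int64(59)), (178, np.int64(36)), (179, np.int64(17)), (207, np.int64(18)), (208, np.int64(23)), (209, np.int64(24)), (210, np.int64(17)), (272, np.int64(-20)), (273, np.int64(-43)), (274, np.int64(-60)), (275, np.int64(-56)), (276, np.int64(-34)), (278, np.int64(18)), (279, np.int64(30)), (280, np.int64(27)), (281, np.int64(28)), (282, np.int64(26)), (283, np.int64(22)), (284, np.int64(24)), (285, np.int64(27)), (286, np.int64(25)), (287, np.int64(21)), (288, np.int64(23)), (289, np.int64(16)), (290, np.int64(15)), (291, np.int64(19)), (292, np.int64(17)), (293, np.int64(16)), (294, np.int64(15)), (302, np.int64(18)), (303, np.int64(80)), (304, np.int64(113)), (305, np.int64(120)), (306, np.int64(94)), (307, np.int64(33)), (333, np.int64(-65)), (334, np.int64(-148)), (335, np.int64(-186)), (336, np.int64(-179)), (337, np.int64(-119)), (338, np.int64(-35))]
```

The foot and handle edges match an upright paddle at y = 0.351. Next, the guard knob.

>>> arm_command:
  series: "0 0 0 0 0;0 0 0 0 0;0 0 -10 0 0;0 0 -25 0 0;0 0 -35 0 0;0 0 -25 0 0;0 0 -10 0 0;-12 7 0 0 0;-24 14 0 0 0;-33 19 0 0 0;-33 19 0 0 0;-33 19 0 0 0;-33 18 0 0 0;-33 18 0 0 0;-33 18 0 0 0;-33 18 0 0 0;-33 18 0 0 0;-22 14 0 0 0;-10 7 0 0 0"

```text
time_s: 22.6
tool_pos: [0.6536, 0.0127, 0.2102]
tool_rot: [-179.9, 0.2, 89.6]
force: [-1.1, -0.8, -0.1]
grip_width: 0.0866
grasp_force: 0.0
```

>>> arm_command:
  series: "0 0 0 -0.115 0;0 0 0 -0.115 0;0 0 0 0 0;0 0 0 0 0"

```text
time_s: 22.93
tool_pos: [0.6528, 0.0203, 0.2109]
tool_rot: [-179.9, -0.0, 103.1]
force: [0.8, 0.0, -0.5]
grip_width: 0.087
grasp_force: 0.0
```

```bash
python3 w.py; python3 - <<'E'
from h import *
import cv2
t=np.load("track.npy");o=telemetry.get_obs();C=cam("wrist",o);im=cams.read_camera("wrist")
cv2.imwrite("pics/k1.png",im)
k=tw(t,[-.1062,-.1193,.098]);uv=proj(C,k);print("knob exp",uv,"pivot",proj(C,tw(t,[-.04,-.066,.052])))
g=cv2.cvtColor(im,cv2.COLOR_BGR2GRAY);u,v=uv.astype(int)
print(g[v-24:v+25:4,u-40:u+41:4])
E
```

```text
22.9333 track [-105.85260082 -118.87200661] z 0.2108846491500352 yaw [-1.79893311e+02 -3.88057957e-02  1.03080636e+02] F [ 0.76894553  0.00459346 -0.52754738] 0.0 W 0.08701500395383151
knob exp [282.37152129 206.36988584] pivot [226.96085438 127.66760983]
[[212 211 207 208 208 135  72  73  72  67  56  62 203 209 213 216 203 215
  210 204 211]
 [207 206 207 204 210 208 107  72  49   7   4  10  73 205 211 216 211 212
  206 213 212]
 [211 205 209 206 214 205 209  90  14   9   2   4  54 101 208 212 205 210
  206 202 213]
 [206 206 202 208 200 207 206 208  12  33  36  14  39  73 145 219 215 211
  214 206 217]
 [205 203 204 209 207 205 210 200  44  60  53  50  30  74  66 162 207 207
  208 213 210]
 [202 205 205 210 201 203 206 192  61  60  57  52  39  74  73  63 188 205
  210 211 209]
 [208 205 206 208 206 204 202 209  55  55  52  44  51  73  74  73  61 205
  209 206 204]
 [206 207 203 203 203 208 200 195 180  71  52 101  72  72  74  74  75  95
  210 209 214]
 [206 208 204 201 206 206 209 210 205 205 209 205 107  72  74  73  72 165
  206 210 214]
 [205 207 199 202 206 206 208 203 207 205 211 205 210  94  74  76 196 211
  212 212 209]
 [205 205 205 212 208 198 204 204 208 202 204 206 205 199 118 209 213 210
  206 212 211]
 [202 204 203 202 204 207 209 204 205 204 206 211 201 202 203 208 208 210
  205 206 210]
 [202 200 202 208 203 198 205 199 199 203 206 206 205 209 205 209 207 205
  217 211 210]]
```

>>> arm_command:
  series: "2 0 15 0 0;0 0 30 0 0;0 0 35 0 0;0 0 30 0 0;0 0 20 0 0;0 0 13 0 0;0 0 6 0 0;0 0 2 0 0;0 0 0 0 0;0 0 0 0 0"
  squeeze: 15

```text
time_s: 23.82
tool_pos: [0.6543, 0.0221, 0.0627]
tool_rot: [179.8, 0.0, 103.2]
force: [-0.1, 0.4, -0.2]
grip_width: 0.087
grasp_force: 0.0
```

>>> arm_command:
  series: "0 0 0 0 255;0 0 0 0 255;0 0 0 0 255;0 0 0 0 255;0 0 0 0 255;0 0 0 0 255;0 0 0 0 255;0 0 0 0 255;0 0 0 0 255;0 0 0 0 255;0 0 0 0 255;0 0 0 0 255;0 0 0 0 255;0 0 0 0 255;0 0 0 0 255"

```text
time_s: 25.07
tool_pos: [0.653, 0.0221, 0.061]
tool_rot: [-180.0, -0.0, 103.2]
force: [-0.9, 0.3, 0.4]
grip_width: 0.0177
grasp_force: 15.0
```

```bash
python3 w.py; python3 - <<'E'
import numpy as np
f=np.radians(np.linspace(-39,90,23));p=85*np.c_[-np.cos(f),np.sin(f)];d=np.diff(p,axis=0);print("; ".join(f"{a:.1f} {-b:.1f}" for a,b in d))
E
```

```text
25.0667 track [-104.11070065 -119.42599862] z 0.06104402200091233 yaw [-1.79987482e+02 -1.22232498e-02  1.03238005e+02] F [-0.91469252  0.34798637  0.37585978] 14.993582130409777 W 0.017650497666150025
-5.1 -7.0; -4.4 -7.5; -3.6 -7.9; -2.8 -8.2; -1.9 -8.5; -1.0 -8.6; -0.1 -8.7; 0.8 -8.7; 1.6 -8.5; 2.5 -8.3; 3.3 -8.0; 4.1 -7.6; 4.9 -7.2; 5.6 -6.6; 6.3 -6.0; 6.8 -5.4; 7.4 -4.6; 7.8 -3.9; 8.1 -3.0; 8.4 -2.2; 8.6 -1.3; 8.7 -0.4
```

>>> arm_command:
  series: "-5.1 -7 0 0 255;-4.4 -7.5 0 0 255;-3.6 -7.9 0 0 255;-2.8 -8.2 0 0 255;-1.9 -8.5 0 0 255;-1 -8.6 0 0 255;-0.1 -8.7 0 0 255;0.8 -8.7 0 0 255;1.6 -8.5 0 0 255;2.5 -8.3 0 0 255;3.3 -8 0 0 255;4.1 -7.6 0 0 255"

```text
time_s: 26.07
tool_pos: [0.5589, -0.0065, 0.0611]
tool_rot: [180.0, -0.0, 103.2]
force: [4.0, -0.6, -3.0]
grip_width: 0.0174
grasp_force: 15.0
```

```bash
python3 w.py
```

```text
26.0667 track [-110.5413503   -21.30153974] z 0.06106486579026292 yaw [ 1.79982711e+02 -1.18732773e-02  1.03225047e+02] F [ 3.96689216 -0.55727694 -2.95191709] 15.001978450454772 W 0.017421570841807413
```

>>> arm_command:
  series: "4.9 -7.2 0 0 255;5.6 -6.6 0 0 255;6.3 -6 0 0 255;6.8 -5.4 0 0 255;7.4 -4.6 0 0 255;7.8 -3.9 0 0 255;8.1 -3 0 0 255;8.4 -2.2 0 0 255;6 -1 0 0 255;3 -0.4 0 0 255;2 0 0 0 255;0 0 0 0 255"

```text
time_s: 27.07
tool_pos: [0.504, 0.0489, 0.061]
tool_rot: [-179.8, -0.0, 103.3]
force: [-3.1, -2.2, 3.6]
grip_width: 0.0176
grasp_force: 15.0
```

```bash
python3 w.py
```

```text
27.0667 track [-44.09766897  19.46920825] z 0.06098307211113567 yaw [-1.79842408e+02 -3.78646979e-02  1.03263957e+02] F [-3.1463378  -2.2381832   3.56467897] 15.01330939179752 W 0.01760723894514217
```

Nudge into the stop, watching force.

>>> arm_command:
  series: "1 0 0 0 255;1 0 0 0 255;1 0 0 0 255;1 0 0 0 255;0 0 0 0 255"

```text
time_s: 27.48
tool_pos: [0.5031, 0.0515, 0.0609]
tool_rot: [-179.8, 0.0, 103.2]
force: [-5.3, -4.3, 4.9]
grip_width: 0.0173
grasp_force: 15.0
```

>>> arm_command:
  series: "1 0 0 0 255;1 0 0 0 255;0 0 0 0 255;0 0 0 0 255"

```text
time_s: 27.82
tool_pos: [0.5025, 0.0535, 0.0609]
tool_rot: [-179.8, -0.0, 103.2]
force: [-5.4, -2.4, 5.0]
grip_width: 0.0171
grasp_force: 15.0
```

```bash
python3 w.py
```

```text
27.8167 track [-39.25041373  19.94048943] z 0.06093178815998323 yaw [-1.79790176e+02 -4.84809848e-03  1.03178389e+02] F [-5.39219128 -2.38406448  5.0479329 ] 15.02348092122702 W 0.017121516640188985
```

>>> arm_command:
  series: "1 -1 0 0 255;1 0 0 0 255;0 0 0 0 255;0 0 0 0 255"

```text
time_s: 28.15
tool_pos: [0.5017, 0.0559, 0.0609]
tool_rot: [-179.9, -0.0, 103.2]
force: [-3.5, -2.9, 3.8]
grip_width: 0.0176
grasp_force: 15.0
```

>>> arm_command:
  series: "1 0 0 0 255;1 0 0 0 255;0 0 0 0 255;0 0 0 0 255"

```text
time_s: 28.48
tool_pos: [0.5011, 0.058, 0.0609]
tool_rot: [-179.9, -0.0, 103.2]
force: [-4.4, -3.7, 4.4]
grip_width: 0.0179
grasp_force: 15.0
```

```bash
python3 w.py
```

```text
28.4833 track [-34.62243491  20.22371344] z 0.0609390965091782 yaw [-1.79879642e+02 -1.96818753e-02  1.03221105e+02] F [-4.39996228 -3.67286005  4.39884629] 15.019373948452994 W 0.017852785969892412
```

>>> arm_command:
  series: "1 0 0 0 255;1 0 0 0 255;0 0 0 0 255;0 0 0 0 255"

```text
time_s: 28.82
tool_pos: [0.5006, 0.06, 0.061]
tool_rot: [-179.9, -0.0, 103.2]
force: [-4.7, -2.7, 4.2]
grip_width: 0.0172
grasp_force: 15.0
```

```bash
python3 w.py; python3 - <<'E'
from h import *
import cv2
cv2.imwrite("pics/g1.png",cams.read_camera("side"))
t=np.load("track.npy");im=cv2.imread("pics/g1.png")[200:300,190:310];cv2.imwrite("pics/g1z.png",cv2.resize(im,(720,600),interpolation=cv2.INTER_CUBIC))
print([((proj(cam("side"),tw(t,[x,y,.05]))-[190,200])*6).round() for x in(-.05,-.03) for y in (-.066,.058)])
E
```

```text
28.8167 track [-32.53087201  20.24952677] z 0.060951656342055044 yaw [-1.79875758e+02 -2.55652437e-02  1.03227855e+02] F [-4.73500748 -2.68659859  4.17329966] 15.022062761709094 W 0.017236114154289536
[array([206., 196.]), array([528., 180.]), array([206., 237.]), array([532., 221.])]
```

View pics/g1z.png

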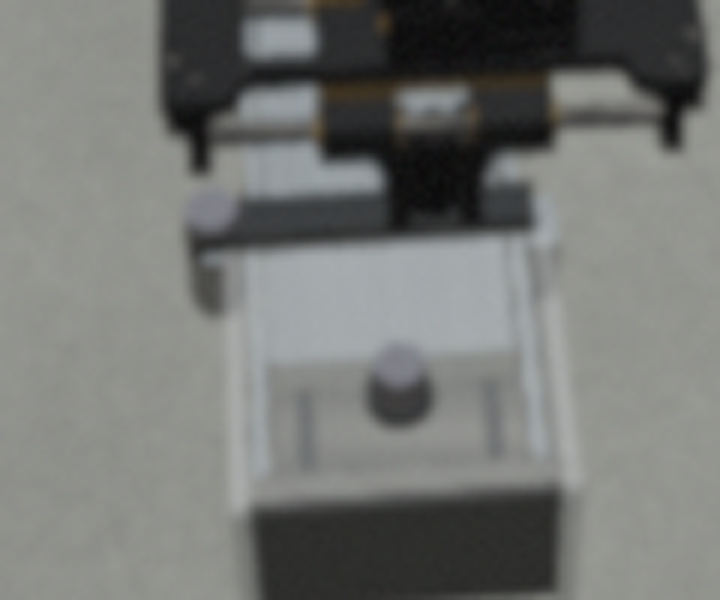

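The picture shows the bar straight across the mouth. Its front edge runs (200,240) to (535,228), about where predicted, with its end over the rest, and the roller is at the end wall. Release and retreat upward.

>>> arm_command:
  series: "0 0 0 0 150;0 0 0 0 80;0 0 0 0 0;0 0 0 0 0;0 0 0 0 0;0 0 0 0 0;0 0 0 0 0;0 0 0 0 0;0 0 0 0 0;0 0 0 0 0;0 0 -15 0 0;0 0 -30 0 0;0 0 -35 0 0;0 0 -35 0 0;0 0 -25 0 0;0 0 -10 0 0;0 0 0 0 0"

```text
time_s: 30.28
tool_pos: [0.5032, 0.0604, 0.2137]
tool_rot: [179.7, -0.0, 103.2]
force: [0.7, 0.2, -0.5]
grip_width: 0.0869
grasp_force: 0.0
```

```bash
python3 w.py; python3 - <<'E'
from h import *
import cv2
im=cams.read_camera("side");g=cv2.cvtColor(im,cv2.COLOR_BGR2GRAY).astype(np.float32);t=np.load("track.npy");C=cam("side")
# bar front edge (dark->light) along track x, z=.038 lower edge / rear top edge z=.05, near both ends
for y in(-.04,-.02,0.,.03,.045,.052):
    xs=np.arange(-.075,-.005,.001);u=np.array([proj(C,tw(t,[x,y,.05])) for x in xs],np.float32);p=cv2.remap(g,u[:,:1],u[:,1:],1).ravel();d=np.diff(p);print(y,"back %.0f front %.0f"%(1e3*xs[d[:40].argmin()],1e3*xs[30+d[30:].argmax()]))
# roller and paddle
u0=proj(C,tw(t,[.068,.024,.04]))[0];print([int(v) for v in g[255:285,int(u0)]])
k=proj(C,[.464,.351,.163]);print("handle top exp",k);a,b=k.astype(int);print(g[b-10:b+11:2,a-12:a+13:2].astype(int))
E
```

```text
30.2833 track [-32.73474002  17.63811296] z 0.21368999423761526 yaw [ 1.79691430e+02 -4.25314697e-02  1.03234290e+02] F [ 0.67184531  0.19798728 -0.54996023] 0.0 W 0.08685773992613044
-0.04 back -49 front -25
-0.02 back -51 front -24
0.0 back -50 front -27
0.03 back -50 front -27
0.045 back -50 front -27
0.052 back -53 front -27
[162, 162, 160, 150, 137, 131, 130, 128, 125, 125, 127, 129, 130, 132, 135, 138, 139, 140, 137, 133, 130, 127, 130, 135, 135, 128, 110, 87, 63, 47]
handle top exp [252.74931299 334.57488112]
[[138 137 142 140 139 141 141 143 142 137 140 141 140]
 [140 138 140 140 139 140 142 142 143 139 141 141 140]
 [138 139 141 138 138 146 145 145 144 144 143 142 141]
 [138 139 140 139 144 153 152 150 149 147 142 144 145]
 [139 140 140 134 141 153 152 152 149 141 131 144 144]
 [139 140 140 138 146 151 152 153 152 137 126 143 143]
 [137 140 143 136 148 152 150 152 153 125 127 143 143]
 [104 116 130 122 120 127 137 143 145 107 122 142 144]
 [ 37  47  67  76  74  77  85  89  94  81 122 142 142]
 [ 30  29  29  42  71  73  73  72  72  70 108 137 141]
 [ 30  30  29  44  71  72  72  72  71  69  64  79 101]]
```

```bash
python3 -c "
from cell import env
print(env.sign_off())"
```

```text
the job is handed in; nothing more can be done
None
```

The job is handed in, at about 30 s on the robot's clock: by the last camera checks the roller is home at the end stop, the guard bar lies straight across the hood's mouth over its rest, and the paddle stands upright on its mat; I did not check separately that the other things on the table were undisturbed.

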